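# Seat the whetstone bridge in its notches

### The arm

A 6-joint arm with a two-finger parallel gripper is mounted at the origin on the work surface. World frame = base frame: x ahead of the robot, y to its left, z up, the work surface at z = 0. Lengths are in m, angles in rad, forces in N, time in s.
With the tool pointing down it reaches from about 0.2 to 0.875 m from the base axis. Payload 3.4 kg.
Tool frame: the origin (TCP) lies midway between the tips of the shut fingers; the grasp point (between the pads) lies 19 mm behind it; z points along the fingers, y is the line along which they close (so a half turn about z gives the same grasp; the last joint's range is limited). The gripper opens to 94 mm and grips with 3 to 60 N. Pads are 16 mm wide; open, the fingers measure 119 mm over their backs; the gripper's body (75 mm by 177 mm) begins 78 mm behind the grasp point.
Start: joints at [1.157, 0.276, 1.505, -0, 1.361, -0.121], TCP at [0.166, 0.551, 0.205] pointing down, gripper open.
Joint ranges: [-2.89, 2.89], [-0.75, 2.08], [0.22, 2.7], [-1.18, 4.32], [0.11, 2.71], [-2.7, 2.7]. Speed limits (rad/s): [2.57, 2.57, 3.14, 3.14, 3.14, 3.14].

### API

Orientations are given as a rotation vector (axis times angle).
In Python, from rig import manip, capture, order gives the robot as it stands.
- The arm moves only by the tool arm_command, never from a script. Its argument "plan" is a list that holds one entry, the list of rows, each a list of 4 numbers: the shift along the tool's x, y, z in mm, then the turn about the tool's z in degrees. In form: [[[x, y, z, spin], ...]]. A call has 1 to 12 rows; each row shifts and turns the commanded pose from where the row before left it, along the tool's axes as they then stand; what a row does not reach is not made up. A row lasts 1/8 s, in which the tool goes at most 62.5 mm and 10.7 degrees, less where a joint would pass 70% of its speed; a pose out of reach is approached as far as the arm can. A call with a gripper value outside its range is refused whole. "gripper" is the closure, from 0 (fully open) to 1 (shut), set as the call begins (left out, the last holds). The fingers move at their own pace and stop on an object; "force" is the grip in N (left out, the last holds). Time passes only in rows, so rows that do not move let the fingers close. It gives the time, the measured TCP pose, the force, the opening and the grip force at its end, in the units of the state.
- manip.sense(): the state, without advancing time (a new reading comes with each control period).
- capture(name): name is "side" or "top"; returns a dict with "pixels" (400x640x3 uint8, blue, green, red), "vfov" (degrees; the focal length in pixels is half the picture's height over the tangent of half this angle, whatever the lens; pixels are square), "cx", "cy" (the principal point, pixels), "extrinsics" (4x4, takes a point from camera to world coordinates). Camera axes: x right, y down, z forward; pixel columns grow to the right and rows downward; lengths in m; the calibration is good to about 2 mm. A picture is of the moment at which its call begins. There is no depth.
- order.job_done(): hands the job in; it is judged then, once.
The state is a dict: "time": time; "joint_positions": joint angles; "qd": joint speeds; "tau": joint torques, N m; "eef_pos": TCP position; "ee_rot": TCP orientation; "wrist_force": force on the tool from outside, world axes, zero at the start; "ft_torque": the same for the moment, N m; "width": finger opening in m; "grasp_force": force on a finger pad.
Only numpy, scipy, OpenCV 4.12 (cv2) and the standard library are available. Lean on these libraries where they do the work, as an engineer would, in place of code of your own. Each camera call takes 0.05 s, during which the arm holds its last target. There are 200 camera calls.

### The job

The board carrying the whetstone lies on the rails of the empty sharpening trough, away from its place: push it gently along the rails with a fingertip until you feel it drop into the notches halfway along and it sits level. Then press down with a fingertip on top of the stone for about a second to check that it is firmly seated, and come away. Only push and press: do not grip or lift the board or stone, do not ram it, and leave the bare rest board and everything else where it is.

Things in the scene. Friction and masses are not known exactly. Their poses are not given: they have to be found in the camera images.
- trough: Empty wooden trough fixed to the bench, 260 mm (its x) by 500 mm (its y). Its long walls, 20 mm thick, centred 120 mm either side of the middle, are the rails: they run along its y axis, flat tops 120 mm above the bench. Halfway along, each has a notch 98 mm long, 10 mm deep. End walls 112 mm high. Origin: centre of its underside, on the bench; z up
- notch (a point): Midpoint between the two notches, at their floors' level (110 mm above the bench). The sliding bridge tips nose-down into the notches when half over them, its trailing edge rising up to 10 mm; in the last millimetres it drops flat, 10 mm lower, and the notch ends stop it, its origin within 4 mm of this point along the rails
- bridge: Loose pale board 270 mm (its x, across the trough) by 90 mm (its y, along the rails) by 22 mm thick, whetstone fixed on it, 0.65 to 1 kg. Guide blocks hang 15 mm down between the rails with 2 mm play: slides at 3 to 8 N, briefly 20 N as it tips in. Starts 115 to 175 mm from the notch, on either side. Origin: centre of the board's underside, 120 mm above the bench on the rails, 110 mm when home
- stone_top (a point): Centre of the top face of the whetstone on the bridge (white over reddish brown, 205 mm along the bridge's x axis by 70 mm by 28 mm thick), 50 mm above the bridge's origin; a wooden stop 14 mm thick and 14 mm high holds each end of the stone
- rest_board: bare dark slat 260 x 60 x 16 mm lying across the other end of the trough, with a dressing stone on it; stays where it is. Origin: centre of its underside, at rail height
- dressing_stone: small grey block 60 x 30 x 26 mm on the rest board; origin at the centre of its underside
- mallet: round carver's mallet standing on its head, 96 mm wide, 260 mm tall; origin under its centre
- oil_can: blue can 60 mm wide, 120 mm tall; origin under its centre
- gouge_a: gouge with a wooden handle, 275 mm long, lying on the bench; origin underneath, near the ferrule, blade towards +x of its frame
- gouge_b: gouge with a red handle, 275 mm long, lying on the bench; origin as gouge_a
- brush: brush lying on the bench; origin underneath
- spoon_blank: wooden spoon blank lying on the bench; origin underneath

How it is judged:
By the outcome, as a careful person would: the job done as asked, in the order asked, and still so for the second after the job is handed in, with the robot touching nothing.
It also fails if it takes over 48 s, if anything falls off the work surface, if the arm or the gripper's body presses on something with over 40 N, if the wrist force passes 120 N, or if a joint passes its speed limit or range.

## Working session

There is one attempt and no reset: what is moved stays moved. The work goes in short steps, Python scripts to look and compute and a tool call to move; the robot and the scene stay as the last step left them, time stands still between calls to the robot, and variables do not carry over. Pictures are saved under pics/ and viewed, at most 10 in all, crops included, and the job is handed in when it is done.

Besides the shell and the picture viewer there is one more tool, called after "Call:" by a JSON object that holds its "op" and its "data". arm_command: Moves the arm, as the interface text tells. Its arguments: {"type":"object","properties":{"plan":{"type":"array"},"gripper":{"type":"number"},"force":{"type":"number"}},"required":["plan"]}

```bash
mkdir -p pics; cat > h.py <<'E'
import numpy as np, cv2
from rig import manip, capture, order
def cast(c,uv,z):
    f=200/np.tan(np.radians(c["vfov"])/2); E=np.array(c["extrinsics"])
    uv=np.atleast_2d(np.array(uv,float))
    d=np.c_[(uv[:,0]-c["cx"])/f,(uv[:,1]-c["cy"])/f,np.ones(len(uv))]@E[:3,:3].T
    o=E[:3,3]; return o+d*((z-o[2])/d[:,2])[:,None]
def proj(c,p):
    f=200/np.tan(np.radians(c["vfov"])/2); E=np.array(c["extrinsics"])
    q=(np.atleast_2d(p)-E[:3,3])@E[:3,:3]
    return np.c_[q[:,0]/q[:,2]*f+c["cx"],q[:,1]/q[:,2]*f+c["cy"]]
E
python3 - <<'E'
from h import *
for n in("top","side"):
    c=capture(n); cv2.imwrite(f"pics/{n}0.png",c["pixels"]); print(n,c["vfov"],c["cx"],c["cy"],np.round(c["extrinsics"],3).tolist())
s=manip.sense(); print(s["eef_pos"],s["ee_rot"],s["wrist_force"],s["time"])
E
```

```text
top 55.90961511834563 313.05713409811267 200.4281809698871 [[-0.003, -0.983, 0.183, 0.383], [-1.0, 0.007, 0.021, -0.032], [-0.022, -0.183, -0.983, 1.316], [0.0, 0.0, 0.0, 1.0]]
side 52.89394194851372 322.97723284294926 198.34817130166613 [[0.938, -0.239, 0.25, 0.263], [-0.346, -0.637, 0.689, -0.904], [-0.005, -0.733, -0.68, 0.98], [0.0, 0.0, 0.0, 1.0]]
[0.16576487 0.55008347 0.20471341] [-4.58167678e-01 -3.10757129e+00  2.39860626e-03] [ 0.26082988  0.08965866 -0.70330738] 0.1
```

View pics/top0.png

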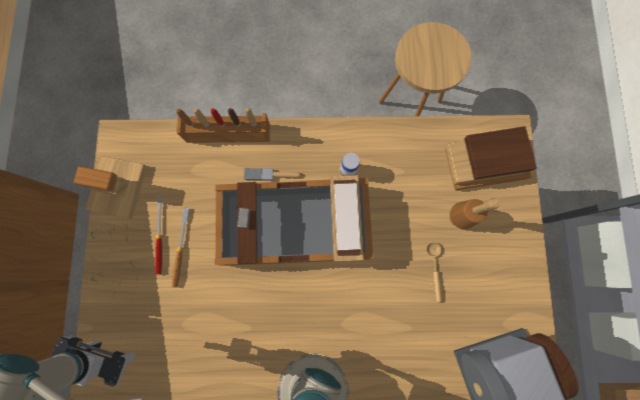

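View pics/side0.png

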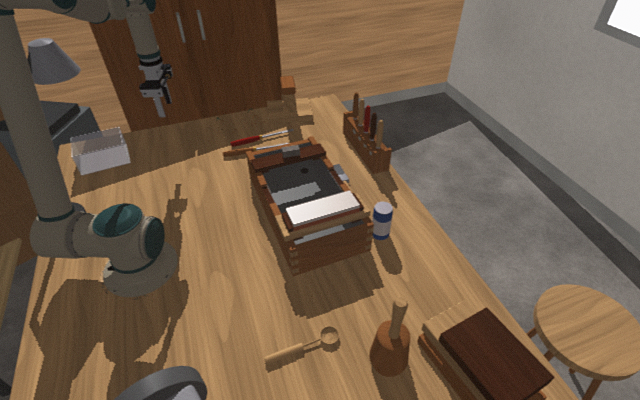

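The bridge (white stone near top-view 347,217) is at the −y end. The rest board is at column 247, and the notches look like the dark patches at columns 278–308, so I push towards +y.

```bash
python3 - <<'E'
from h import *
c=capture("top"); im=c["pixels"]
m=((im.min(2)>165)&(np.ptp(im.astype(int),axis=2)<40)).astype(np.uint8); m[:,:325]=0;m[:,366:]=0;m[:175]=0;m[262:]=0
k=max(cv2.findContours(m,0,2)[0],key=cv2.contourArea); r=cv2.minAreaRect(k); print(r)
b=cast(c,cv2.boxPoints(r),.17); print(b.round(4), b.mean(0))
# trough outer corners guess
print(cast(c,[(216,186),(216,264),(366,178),(369,259)],.115).round(3))
print(cast(c,[(279,262),(308,261),(279,184),(306,183)],.11).round(3))
cv2.imwrite("pics/crop.png",cv2.resize(im[165:275,205:380],None,fx=4.5,fy=4.5,interpolation=cv2.INTER_CUBIC))
E
```

```text
((346.6717834472656, 216.27210998535156), (65.50747680664062, 22.022594451904297), 87.20729064941406)
[[ 0.648  -0.0724  0.17  ]
 [ 0.6508 -0.1408  0.17  ]
 [ 0.4484 -0.1456  0.17  ]
 [ 0.4455 -0.0793  0.17  ]] [ 0.54818445 -0.10951752  0.17      ]
[[ 0.657  0.313  0.115]
 [ 0.405  0.302  0.115]
 [ 0.68  -0.179  0.115]
 [ 0.419 -0.181  0.115]]
[[0.41  0.103 0.11 ]
 [0.413 0.011 0.11 ]
 [0.664 0.106 0.11 ]
 [0.666 0.018 0.11 ]]
```

View pics/crop.png

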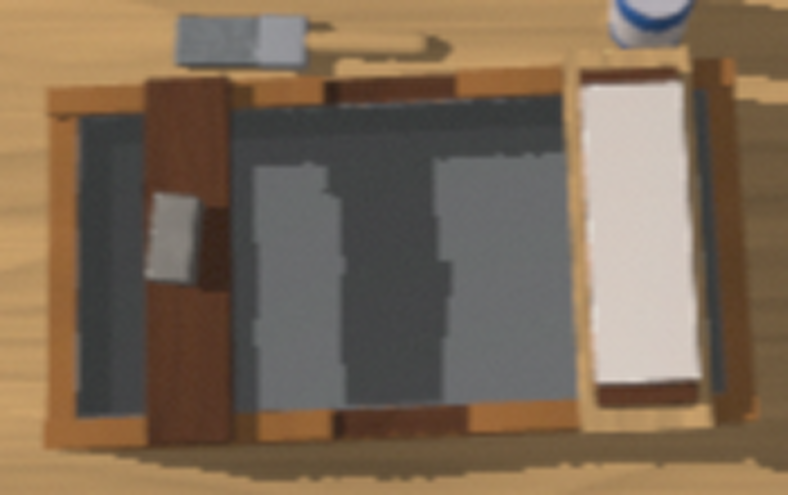

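The crop shows the notch floors at crop x 327–455 (upper) and 333–468 (lower), confirming the target. I work out the trough frame and the approach in tool axes.

```bash
python3 - <<'E'
from h import *
c=capture("top")
px=lambda a:[(205+x/4.5,165+y/4.5) for x,y in a]
n=cast(c,px([(391,92),(400,421)]),.11); print("notch",n.round(4),n[:2].mean(0).round(4)); a=n[0]-n[1]; print("trough ang",np.degrees(np.arctan2(a[1],a[0])))
e=cast(c,px([(47,446),(575,428)]),.12); print("rail edge",np.degrees(np.arctan2(*(e[1]-e[0])[[0,1]])),e.round(4))
b=cast(c,px([(566,55),(586,428),(688,52),(713,428)]),.142); print("board",b.round(4),b.mean(0))
print("endwall",cast(c,px([(735,62),(756,415)]),.112).round(4))
print("mallet", cast(c,[(455,213)],.05).round(3),cast(c,[(490,205)],.26).round(3),"can",cast(c,[(350,160)],.12).round(3))
th=np.radians(1.7); R=np.array([[-np.sin(th),np.cos(th)],[np.cos(th),np.sin(th)]])
s=manip.sense(); print("bc offs tool x,y mm", R@(np.array([.548,-.1095])-s["eef_pos"][:2])*1000)
E
```

```text
notch [[0.6584 0.064  0.11  ]
 [0.421  0.0559 0.11  ]] [0.5397 0.0599 0.11  ]
trough ang 1.9395650789254641
rail edge 178.28524269877514 [[ 0.4043  0.3024  0.12  ]
 [ 0.4154 -0.0668  0.12  ]]
board [[ 0.6771 -0.0631  0.142 ]
 [ 0.4147 -0.0737  0.142 ]
 [ 0.6785 -0.1498  0.142 ]
 [ 0.4144 -0.1602  0.142 ]] [ 0.54619188 -0.11170994  0.142     ]
endwall [[ 0.6783 -0.1867  0.112 ]
 [ 0.4241 -0.1938  0.112 ]]
mallet [[ 0.572 -0.482  0.05 ]] [[ 0.563 -0.507  0.26 ]] can [[ 0.74  -0.128  0.12 ]]
bc offs tool x,y mm [-670.78989088  362.41165926]
```

Call:
{"op": "arm_command", "data": {"plan": [[[0, 0, -15, 10], [0, 0, -20, 10], [0, 0, -20, 10], [0, 0, -20, 10], [0, 0, -20, 10], [0, 0, -20, 10], [0, 0, -5, 10], [0, 0, 0, 1.5]]], "gripper": 1}}

```text
time: 1.2
eef_pos: [0.166, 0.5506, 0.3258]
ee_rot: [-2.187, -2.255, -0.001]
wrist_force: [0.4, 0.3, -1.3]
width: 0.0171
grasp_force: 0.0
```

Call:
{"op": "arm_command", "data": {"plan": [[[-40, 30, 0, 0], [-55, 40, 0, 0], [-55, 40, 0, 0], [-50, 35, 0, 0], [-60, 35, 0, 0], [-60, 30, 0, 0], [-60, 30, 0, 0], [-60, 30, 0, 0], [-60, 30, 0, 0], [-60, 25, 0, 0], [-60, 20, 0, 0], [-60, 15, 0, 0]]]}}

```text
time: 2.7
eef_pos: [0.5262, -0.0865, 0.3246]
ee_rot: [-2.184, -2.256, -0.0]
wrist_force: [0.4, 1.3, -0.2]
width: 0.0007
grasp_force: 0.0
```

Call:
{"op": "arm_command", "data": {"plan": [[[-50, 0, 0, 0], [-19, 1, 0, 0], [0, 0, 0, 0], [0, 0, 0, 0]]]}}

```text
time: 3.2
eef_pos: [0.5287, -0.1519, 0.3255]
ee_rot: [-2.185, -2.256, -0.001]
wrist_force: [0.4, -0.1, 0.6]
width: 0.0004
grasp_force: 0.0
```

```bash
python3 - <<'E'
from h import *
from scipy.spatial.transform import Rotation as Ro
s=manip.sense(); A=Ro.from_rotvec(s["ee_rot"]).as_matrix(); print(A.round(3), s["eef_pos"],s["wrist_force"],s["width"],s["time"])
print("headings x:",np.degrees(np.arctan2(A[1,0],A[0,0])))
print(((np.array([.5455,-.1105,.124])-[-0.030*.078,.078,0]-s["eef_pos"])@A*1000).round(1))
E
```

```text
[[-0.032  0.999 -0.   ]
 [ 0.999  0.032  0.001]
 [ 0.001 -0.    -1.   ]] [ 0.5287424  -0.15185436  0.32548462] [ 0.41395952 -0.06004622  0.60794179] 0.00035600584214992613 3.2
headings x: 91.83660396540579
[-37.5  17.9 201.4]
```

Call:
{"op": "arm_command", "data": {"plan": [[[-37.5, 18, 0, 0], [0, 0, 40, 0], [0, 0, 50, 0], [0, 0, 50, 0], [0, 0, 40, 0], [0, 0, 21, 0], [0, 0, 0, 0], [0, 0, 0, 0]]]}}

```text
time: 4.2
eef_pos: [0.549, -0.1897, 0.1258]
ee_rot: [2.185, 2.255, 0.002]
wrist_force: [-0.8, -0.0, 0.7]
width: 0.0004
grasp_force: 0.0
```

```bash
python3 - <<'E'
from h import *
c=capture("side"); i=c["pixels"]; cv2.imwrite("pics/s1.png",cv2.resize(i[110:280,220:420],None,fx=3.5,fy=3.5)); s=manip.sense(); print(s["eef_pos"],s["wrist_force"])
E
```

```text
[ 0.54920134 -0.19008509  0.12609916] [ 0.39960116 -0.49692522 -1.27492011]
```

View pics/s1.png

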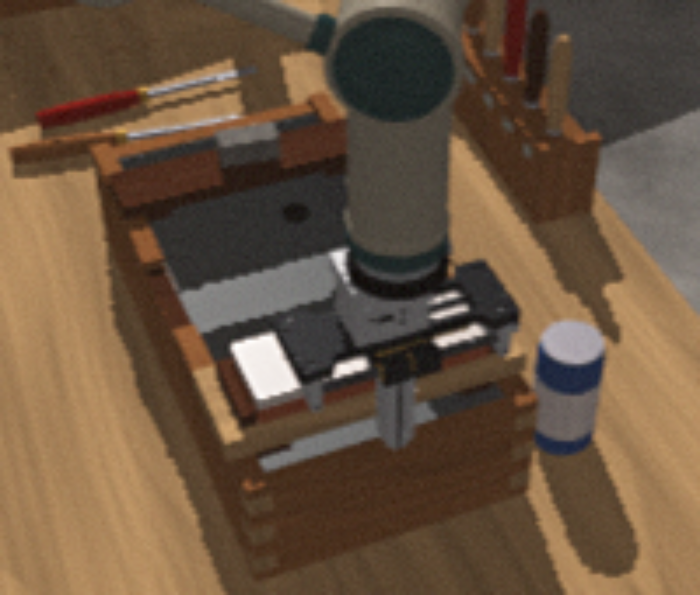

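The finger stands behind the board at crop (397,410), clear of it. I approach gently.

Call:
{"op": "arm_command", "data": {"plan": [[[4, 0, 1, 0], [4, 0, 1, 0], [4, 0, 0, 0], [3, 0, 0, 0], [3, 0, 0, 0], [3, 0, 0, 0], [3, 0, 0, 0], [3, 0, 0, 0], [3, 0, 0, 0], [3, 0, 0, 0]]]}}

```text
time: 5.5
eef_pos: [0.5472, -0.158, 0.1224]
ee_rot: [2.187, 2.254, -0.001]
wrist_force: [0.4, -3.7, -1.5]
width: 0.0005
grasp_force: 1.9
```

Call:
{"op": "arm_command", "data": {"plan": [[[4, 0, 0, 0], [5, 0, 0, 0], [5, 0, 0, 0], [5, 0, 0, 0], [5, 0, 0, 0], [5, 0, 0, 0], [5, 0, 0, 0], [5, 0, 0, 0], [5, 0, 0, 0], [5, 0, 0, 0], [5, 0, 0, 0], [4, 0, 0, 0]]]}}

```text
time: 7.0
eef_pos: [0.5453, -0.0991, 0.1224]
ee_rot: [-2.188, -2.255, 0.0]
wrist_force: [-0.0, -4.3, -1.0]
width: 0.0003
grasp_force: 1.9
```

Call:
{"op": "arm_command", "data": {"plan": [[[4, 0, 0, 0], [5, 0, 0, 0], [5, 0, 0, 0], [5, 0, 0, 0], [5, 0, 0, 0], [5, 0, 0, 0], [4, 0, 0, 0], [3, 0, 0, 0]]]}}

```text
time: 8.0
eef_pos: [0.5442, -0.0633, 0.1225]
ee_rot: [-2.188, -2.255, 0.0]
wrist_force: [-0.1, -4.1, -2.0]
width: 0.0004
grasp_force: 1.9
```

```bash
python3 - <<'E'
from h import *
c=capture("side"); i=c["pixels"]; cv2.imwrite("pics/s2.png",cv2.resize(i[110:280,220:420],None,fx=3.5,fy=3.5)); s=manip.sense(); print(s["eef_pos"],s["wrist_force"],s["ft_torque"])
E
```

```text
[ 0.54420955 -0.06285665  0.12248574] [ 0.56184318 -2.78498516 -0.89541111] [-0.59718735  0.05578873 -0.01118149]
```

View pics/s2.png

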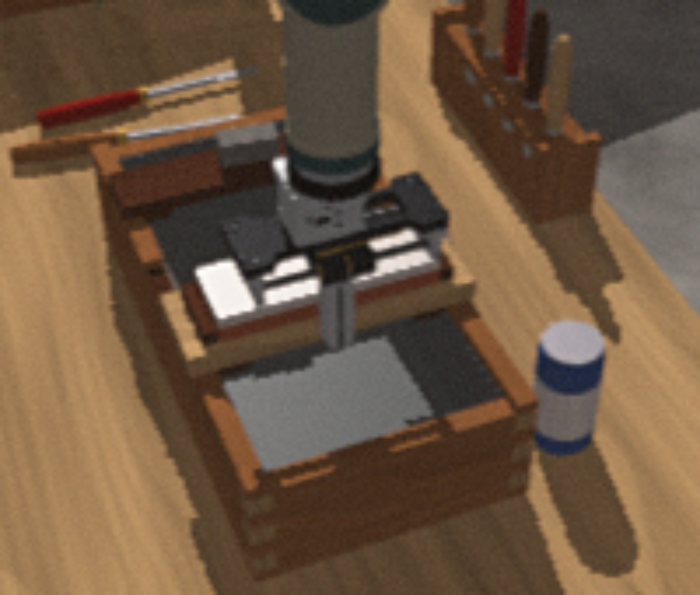

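The board slides square, with the finger at its middle (crop 337,310). I continue more slowly into the notch.

Call:
{"op": "arm_command", "data": {"plan": [[[3, 0, 0, 0], [3, 0, 0, 0], [3, 0, 0, 0], [3, 0, 0, 0], [3, 0, 0, 0], [3, 0, 0, 0], [3, 0, 0, 0], [3, 0, 0, 0]]]}}

```text
time: 9.05
eef_pos: [0.5438, -0.0397, 0.1228]
ee_rot: [2.187, 2.254, 0.0]
wrist_force: [0.6, -5.1, 1.9]
width: 0.0004
grasp_force: 2.7
```

Call:
{"op": "arm_command", "data": {"plan": [[[3, 0, 0, 0], [3, 0, 0, 0], [3, 0, 0, 0], [3, 0, 0, 0], [3, 0, 0, 0], [2, 0, 0, 0], [2, 0, 0, 0]]]}}

```text
time: 9.93
eef_pos: [0.5429, -0.02, 0.1222]
ee_rot: [-2.187, -2.254, -0.001]
wrist_force: [0.9, -2.9, -1.0]
width: 0.0003
grasp_force: 1.4
```

Call:
{"op": "arm_command", "data": {"plan": [[[2, 0, 0, 0], [2, 0, 0, 0], [2, 0, 0, 0], [2, 0, 0, 0], [2, 0, 0, 0], [2, 0, 0, 0], [1, 0, 0, 0]]]}}

```text
time: 10.8
eef_pos: [0.5425, -0.0075, 0.1225]
ee_rot: [-2.188, -2.255, 0.0]
wrist_force: [-0.5, -3.2, -1.8]
width: 0.0008
grasp_force: 1.6
```

```bash
python3 - <<'E'
from h import *
c=capture("side"); i=c["pixels"]; cv2.imwrite("pics/s3.png",cv2.resize(i[120:240,240:380],None,fx=5,fy=5)); s=manip.sense(); print(s["eef_pos"],s["wrist_force"])
E
```

```text
[ 0.54245348 -0.00737982  0.12246938] [ 0.46086445 -2.60449894 -2.29664837]
```

View pics/s3.png

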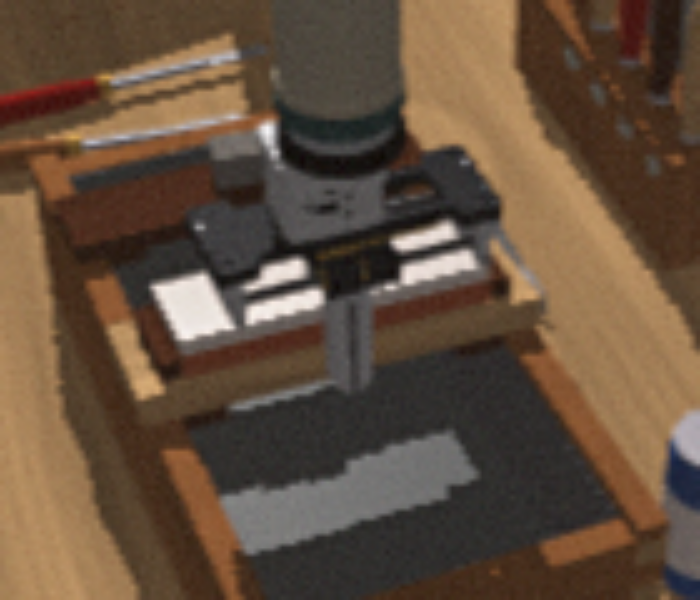

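The trailing edge is raised (crop 340,380), with the nose in the notch and a few millimetres left. I continue.

Call:
{"op": "arm_command", "data": {"plan": [[[1.5, 0, 0, 0], [1.5, 0, 0, 0], [1.5, 0, 0, 0], [1.5, 0, 0, 0], [1.5, 0, 0, 0], [1.5, 0, 0, 0]]]}}

```text
time: 11.6
eef_pos: [0.5423, 0.0016, 0.1224]
ee_rot: [-2.188, -2.255, -0.0]
wrist_force: [-1.2, -4.6, -1.8]
width: 0.0007
grasp_force: 1.6
```

Call:
{"op": "arm_command", "data": {"plan": [[[1, 0, 0, 0], [1, 0, 0, 0], [1, 0, 0, 0], [1, 0, 0, 0]]]}}

```text
time: 12.1
eef_pos: [0.5422, 0.0055, 0.1224]
ee_rot: [-2.188, -2.255, -0.0]
wrist_force: [-0.4, -4.2, -2.1]
width: 0.0006
grasp_force: 1.6
```

Call:
{"op": "arm_command", "data": {"plan": [[[1, 0, 0, 0], [1, 0, 0, 0], [1, 0, 0, 0], [1, 0, 0, 0]]]}}

```text
time: 12.6
eef_pos: [0.5432, 0.009, 0.1227]
ee_rot: [2.186, 2.253, 0.002]
wrist_force: [1.6, -4.8, -1.5]
width: 0.0001
grasp_force: 2.5
```

Call:
{"op": "arm_command", "data": {"plan": [[[1, 0, 0, 0], [1, 0, 0, 0]]]}}

```text
time: 12.85
eef_pos: [0.5435, 0.0102, 0.1227]
ee_rot: [2.185, 2.252, 0.001]
wrist_force: [2.5, -8.0, -2.6]
width: 0.0005
grasp_force: 3.9
```

```bash
python3 - <<'E'
from h import *
c=capture("side"); i=c["pixels"]; cv2.imwrite("pics/s4.png",cv2.resize(i[120:240,240:380],None,fx=5,fy=5)); s=manip.sense(); print(s["eef_pos"],s["wrist_force"])
E
```

```text
[0.5435181  0.01025371 0.12273079] [ 1.88915851 -5.96432765 -3.15544164]
```

View pics/s4.png

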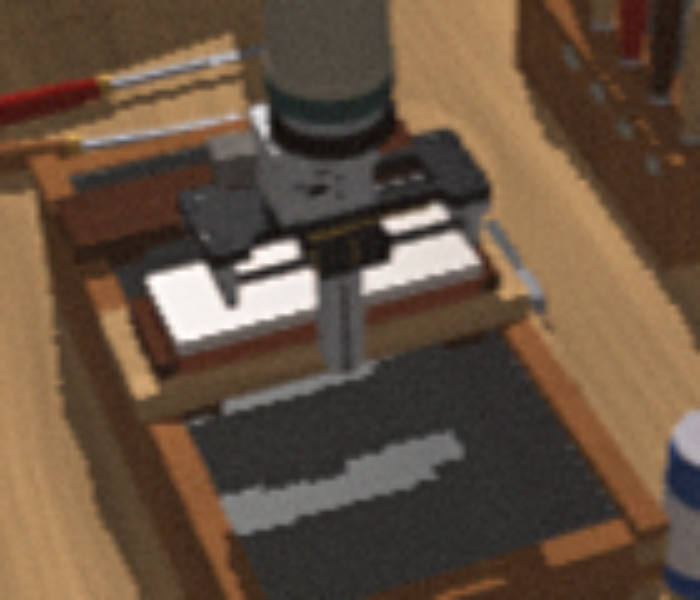

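Force rises and the board seems to have dropped. I back off a little and measure.

Call:
{"op": "arm_command", "data": {"plan": [[[-10, 0, 0, 0], [-20, 0, 0, 0], [-20, 0, -20, 0], [-20, 0, -50, 0], [-60, 0, -60, 0], [-60, 0, -30, 0], [-60, 0, 0, 0], [0, 0, 0, 0]]]}}

```text
time: 13.9
eef_pos: [0.5486, -0.2232, 0.2644]
ee_rot: [2.194, 2.248, -0.0]
wrist_force: [-0.5, 0.8, -0.2]
width: 0.0006
grasp_force: 0.0
```

```bash
python3 - <<'E'
from h import *
ims=[]
for n,roi,hyp in(("side",(150,235,250,370),0),("top",(175,262,262,325),0)):
    c=capture(n); im=c["pixels"]; a,b,l,r=roi
    m=np.zeros(im.shape[:2],np.uint8); m[a:b,l:r]=((im.min(2)>165)&(np.ptp(im.astype(int),axis=2)<40))[a:b,l:r]
    m=cv2.morphologyEx(m,cv2.MORPH_OPEN,np.ones((3,3),np.uint8))
    k=max(cv2.findContours(m,0,1)[0],key=cv2.contourArea); print(n,cv2.contourArea(k))
    q=cv2.approxPolyDP(cv2.convexHull(k),5,True)[:,0]
    for z in(.16,.17):
        w=cast(c,q,z); print(z,w[:,:2].round(4).tolist(),cv2.minAreaRect((w[:,:2]*1000).astype(np.float32)))
    print("exp centre px home",proj(c,[[.5397,.0599,.16],[.5397,.05,.17]]).round(1))
    M=cv2.moments(k); print("got",M['m10']/M['m00'],M['m01']/M['m00'])
    x0,y0=(240,120) if n=="side" else (220,165)
    ims.append(cv2.resize(im[y0:y0+120,x0:x0+140],(400*7//6,400)))
cv2.imwrite("pics/s5.png",cv2.resize(np.hstack(ims),(800,343))); s=manip.sense(); print(s["eef_pos"],s["wrist_force"],s["time"])
E
```

```text
side 382.5
0.16 [[0.5372, 0.0878], [0.5307, 0.0259], [0.4419, 0.0337], [0.4439, 0.0901]] ((489.48193359375, 58.47834014892578), (62.14775085449219, 93.32078552246094), 87.93111419677734)
0.17 [[0.5339, 0.0758], [0.5275, 0.0146], [0.4397, 0.0222], [0.4417, 0.078]] ((486.7191467285156, 46.74591064453125), (61.389923095703125, 92.1828842163086), 87.93113708496094)
exp centre px home [[301.4 173.9]
 [302.2 173.4]]
got 286.0636165577342 177.92854030501087
top 1311.0
0.16 [[0.645, 0.0376], [0.4451, 0.0307], [0.4423, 0.0918], [0.6423, 0.1006]] ((543.7235107421875, 64.70024871826172), (200.1956787109375, 63.081912994384766), 2.5191264152526855)
0.17 [[0.6428, 0.037], [0.4446, 0.0302], [0.4418, 0.0907], [0.6401, 0.0995]] ((542.2979736328125, 63.96694564819336), (198.4638214111328, 62.53626251220703), 2.4603617191314697)
exp centre px home [[291.7 219.3]
 [294.6 218.8]]
got 289.6988304093567 219.05682684973303
[ 0.54832003 -0.21898567  0.2641416 ] [ 0.19553953  0.05245114 -0.33042319] 14.0
```

View pics/s5.png

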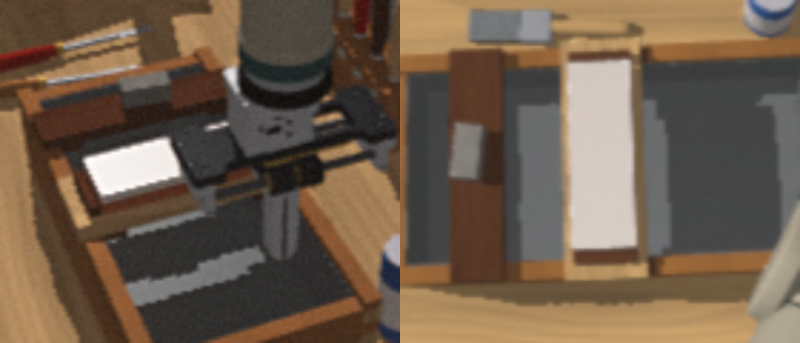

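The bridge spans the notches level (right panel), with its origin about 4 mm past my notch estimate, which is the end stop. Now I go above the stone.

Call:
{"op": "arm_command", "data": {"plan": [[[20, 0, 0, 0], [50, 2, 0, 0], [60, 2, 0, 0], [60, 0, 0, 0], [60, 0, 0, 0], [33, 0, 0, 0], [0, 0, 20, 0], [0, 0, 30, 0], [0, 0, 25, 0], [0, 0, 10, 0], [0, 0, 0, 0], [0, 0, 0, 0]]]}}

```text
time: 15.5
eef_pos: [0.545, 0.065, 0.1808]
ee_rot: [2.186, 2.254, 0.003]
wrist_force: [1.0, -0.8, 0.5]
width: 0.0006
grasp_force: 0.0
```

Call:
{"op": "arm_command", "data": {"plan": [[[0, 0, 4, 0], [0, 0, 4, 0], [0, 0, 3, 0], [0, 0, 2, 0], [0, 0, 2, 0], [0, 0, 2, 0], [0, 0, 0, 0]]]}}

```text
time: 16.38
eef_pos: [0.5443, 0.0645, 0.1624]
ee_rot: [-2.188, -2.254, 0.0]
wrist_force: [0.0, -0.7, 0.1]
width: 0.0007
grasp_force: 0.0
```

Call:
{"op": "arm_command", "data": {"plan": [[[0, 0, 1, 0], [0, 0, 1, 0], [0, 0, 1, 0], [0, 0, 0, 0]]]}}

```text
time: 16.88
eef_pos: [0.5444, 0.0644, 0.1603]
ee_rot: [2.187, 2.254, 0.001]
wrist_force: [-0.9, 0.8, 4.3]
width: 0.0005
grasp_force: 2.3
```

Contact is at z = 0.160, the home height. I press.

Call:
{"op": "arm_command", "data": {"plan": [[[0, 0, 1, 0], [0, 0, 1, 0], [0, 0, 1, 0], [0, 0, 0, 0]]]}}

```text
time: 17.38
eef_pos: [0.5445, 0.0645, 0.1601]
ee_rot: [2.186, 2.253, 0.003]
wrist_force: [-5.5, -0.1, 20.2]
width: 0.0008
grasp_force: 9.6
```

Call:
{"op": "arm_command", "data": {"plan": [[[0, 0, 0, 0], [0, 0, 0, 0], [0, 0, 0, 0], [0, 0, 0, 0], [0, 0, 0, 0], [0, 0, 0, 0], [0, 0, 0, 0], [0, 0, 0, 0], [0, 0, 0, 0]]]}}

```text
time: 18.5
eef_pos: [0.5445, 0.0645, 0.1601]
ee_rot: [2.186, 2.253, 0.003]
wrist_force: [-4.9, -0.0, 19.2]
width: 0.0003
grasp_force: 9.5
```

Call:
{"op": "arm_command", "data": {"plan": [[[0, 0, -4, 0], [0, 0, -10, 0], [0, 0, -30, 0], [0, 0, -50, 0], [0, 0, -50, 0], [-60, -30, -10, 0], [-60, -40, 0, 0], [-60, -40, 0, 0], [-60, -40, 0, 0], [-50, 0, 0, 0], [0, 0, 0, 0], [0, 0, 0, 0]]]}}

```text
time: 20.0
eef_pos: [0.4206, -0.2003, 0.3096]
ee_rot: [-2.187, -2.253, -0.001]
wrist_force: [0.9, -0.4, -0.8]
width: 0.0003
grasp_force: 0.0
```

```bash
python3 - <<'E'
from h import *
c=capture("side"); a=c["pixels"][120:240,240:380]; b=capture("top")["pixels"][155:275,200:340]
cv2.imwrite("pics/s6.png",cv2.resize(np.hstack([a,b]),(800,343),interpolation=cv2.INTER_CUBIC)); s=manip.sense(); print(s["eef_pos"],s["wrist_force"],s["time"])
E
```

```text
[ 0.4208259  -0.19954736  0.30973339] [ 0.21492637  0.35518529 -0.05570775] 20.1
```

View pics/s6.png

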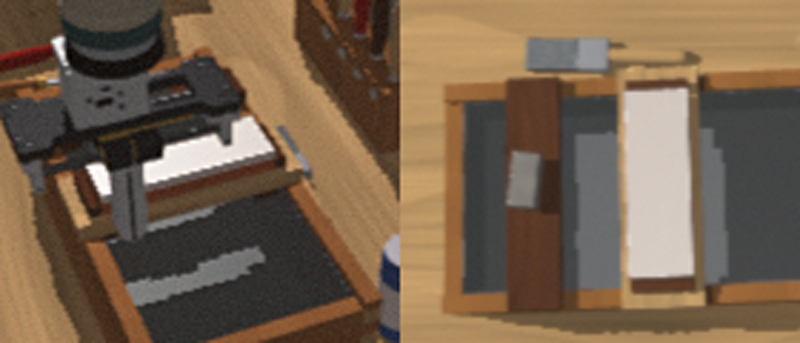

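The bridge sits level and flush in the notches on both rails, and the rest board has not moved. The arm is clear.

```bash
python3 -c "
from rig import order; print(order.job_done())"
```

```text
the job is handed in; nothing more can be done
None
```

The board was pushed along the rails into the notches and sits level, the stone held firm under about 20 N for a little over a second, and the job was handed in at about 20 s with the arm clear.

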